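# Load a rapid-test cassette into the reader

### The arm

A 6-joint arm with a two-finger parallel gripper is mounted at the origin on a cart in front of the work surface, level with it; the furniture and walls round the work are solid. World frame = base frame: x ahead of the robot, y to its left, z up, the work surface at z = 0. Lengths are in m, angles in rad, forces in N, time in s.
With the tool pointing down it reaches from about 0.35 to 0.975 m from the base axis. Payload 4.9 kg.
Tool frame: the origin (TCP) lies midway between the tips of the shut fingers; the grasp point (between the pads) lies 19 mm behind it; z points along the fingers, y is the line along which they close (so a half turn about z gives the same grasp; the last joint's range is limited). The gripper opens to 85 mm and grips with 20 to 120 N. Pads are 22 mm wide; open, the fingers measure 114 mm over their backs; the gripper's body (76 mm by 85 mm) begins 54 mm behind the grasp point. The pads swing forward as they close: fully open they stand 13 mm farther back than shut.
Start: joints at [1.167, 0.053, 1.613, -0, 1.476, -0.119], TCP at [0.176, 0.6, 0.231] pointing down, gripper open.
Joint ranges: [-3.01, 3.01], [-1.01, 2.22], [0.06, 2.58], [-1.02, 4.17], [0.09, 2.62], [-3.14, 3.14]. Speed limits (rad/s): [2.57, 2.57, 3.14, 3.14, 3.14, 3.14].

### API

Orientations are given as a unit quaternion [w, x, y, z].
In Python, from plant import state, grab_frame, job_done, cut_out, place_of gives the robot as it stands.
- The arm moves only by the tool jog_arm, never from a script. Its argument "motion" is text: rows parted by semicolons, each of 7 numbers parted by spaces: the opening in per cent of the stroke, from 0 (shut) to 100 (fully open), then the shift along the tool's x, y, z as a fraction of full scale, then the turn, a rotation vector about the tool's x, y, z as a fraction of full scale. A call has exactly 5 rows; each row is the pose to reach, as a shift and turn from the pose commanded when the call began, along the tool's axes at that moment; what a row does not reach only later rows make up. Full scale, the value 1, is 50 cm for a shift and 1.5 rad for a turn. A row lasts 1/8 s, in which the tool goes at most 62.5 mm and 10.7 degrees, less where a joint would pass 70% of its speed; a pose out of reach is approached as far as the arm can. A call with a number of a shift or a turn outside -1 to 1 is refused whole. A call with a gripper value outside its range is refused whole. The fingers move at their own pace and stop on an object; the grip force is fixed at half the most. Time passes only in rows, so rows that repeat a pose let the fingers close, or fill a call up. It gives the time, the measured TCP pose, the force, the opening and the grip force at its end, in the units of the state.
- state(): the state, without advancing time (a new reading comes with each control period).
- grab_frame(name): name is "side" or "top" or "wrist"; returns a dict with "color" (420x560x3 uint8, red, green, blue), "range_z" (420x560 float32, m along the optical axis (not along the pixel's ray), 0 where there is no reading), "intrinsics" (3x3 intrinsics, pixels), "world_from_camera" (4x4, takes a point from camera to world coordinates). Camera axes: x right, y up, looking along -z (the intrinsics and any distortion apply to the point x, -y, -z); pixel columns grow to the right and rows downward; lengths in m; the calibration is good to about 2 mm. A picture is of the moment at which its call begins.
- job_done(): hands the job in; it is judged then, once.
Trained networks look in the newest picture that a camera, given by its name, has taken for a name from the list of things; names that differ only in an ending like _2 or _b are one class to them, and where a whole thing is asked for, a point or a joint stands for the part that bears it (a point fixed in the world has none). Each returns a list of dicts, best first, with "p" (0 to 1); they miss things now and then, are a little off and sometimes report something else, mostly with a low value. They report only what shows in the picture. A call takes as long as a camera call. They do not tell look-alikes from the thing itself.
- cut_out(camera, thing): "pixels" (420x560 bool, what is visible of it).
- place_of(camera, thing): "at" ([x, y, z] in m, in world coordinates, good to about 4 mm: a listed point, or the origin of a listed thing).
The state is a dict: "time": time; "joint_pos": joint angles; "joint_vel": joint speeds; "joint_efforts": joint torques, N m; "tool_pos": TCP position; "tool_rot": TCP orientation; "contact_force": force on the tool from outside, world axes, zero at the start; "ft_torque": the same for the moment, N m; "gripper_width": opening from 0.0 (shut) to 1.0 (fully open); "grasp_force": force on a finger pad.
Only numpy, scipy, OpenCV 4.12 (cv2) and the standard library are available. Lean on these libraries where they do the work, as an engineer would, in place of code of your own. Each camera call takes 0.05 s, during which the arm holds its last target. There are 200 camera calls.

### The job

Load the rapid test and start its reading, using only the fingertips: push the cassette that sticks out of the reader's tray home, flush with the tray's front, then push the sprung tray all the way in and let go of it, so that it springs part of the way back and is caught there by its stop pin. Then press the start key on top of the reader and draw clear. Pick nothing up, leave the stop pin's knob alone, and leave the bottles, the vial and the pouch where they stand.

Things in the scene. Friction and masses are not known exactly. Their poses are not given: they have to be found in the camera images.
- reader: White bench reader fixed to the worktop, housing 120 long (x) x 110 wide (y) x 60 high, with a display hood at the rear reaching 75 high. Origin: centre of its underside; x points from its front to its rear (the way the tray goes in), y to its left, z up. The tray comes out of its front (-x) face through a tunnel 54 wide.
- tray_front (a point): Middle of the grey tray's flat front plate, 25 above the worktop; moves with the tray, axes as the reader's. The plate is 50 wide (y), its lower edge 9 and upper edge 34 above the worktop; two side rails, flush with it, reach 40. Between them is a bed 23 wide, 68 long, open to the front, its floor at 34, with an inner end stop. With the tray out the plate stands 70 in front of the housing.
- tray (a joint): Travel of the tray in m: 0 out, 0.030 caught by the stop pin (reading position), 0.046 fully in against its end stop. A spring presses it out with 2 N at 0, 3.6 N fully in, and it is damped (35 N s/m): pushing at 0.05 m/s takes 4 to 6 N, so set no force stop below 10 N; let go, it returns at about 0.1 m/s. Past 0.030 the pin drops into the slot in its right rail and then it can only come back to 0.030.
- cassette_end (a point): Middle of the near end face of the loose white test cassette, 20 wide x 68 long x 4 thick lying lengthwise in the tray's bed; the point is half-way up, 36 above the worktop. This end sticks out 6 to 14 in front of the tray's front plate; home is where it is flush with the plate (the other end against the bed's stop). It slides very easily; about 12 g. Its y axis points outward along it.
- stop_pin (a joint): Sprung vertical stop pin with a small black knob on top of the housing: 0 riding on the tray's rail, 0.005 dropped into the slot (tray caught). Works by itself; pulling the knob up (negative values) frees the tray.
- pin_knob (a point): Top of the stop pin's round black knob (16 across), 86 above the worktop while the pin rides on the rail, 81 when dropped; 30 in front of the reader's origin and 18 to its right.
- key_top (a point): Middle of the top of the grey start key, 18 (x) x 28 (y), on top of the housing near its front left, 66 above the worktop, 36 in front of the reader's origin and 31 to its left.
- start_key (a joint): Travel of the start key in m: 0 up, 0.004 fully pressed. A spring resists with 1.8 N at first and 4.2 N fully down and brings it up again.
- pouch: Foil pouch lying left of the tray, 69 x 114 x 5; origin at the centre of its underside. Leave it.
- vial: Small capped vial standing right of the tray, 15 across, 48 high; origin under its centre. Leave it.
- big_bottle: Reagent bottle, 56 across, 104 high, standing right of the housing; origin under its centre. Leave it.
- red_bottle: Square reagent bottle, 38 x 38 x 88 high, standing right of the housing, farther back; origin under its centre. Leave it.
- wide_bottle: Reagent bottle, 46 across, 88 high, standing to the left, beyond the keyboard; origin under its centre. Leave it. Left of it stands the fixed monitor, 390 high, 0.47 to 0.71 m ahead of the robot's base and 0.03 to 0.36 m to its left: keep the arm clear of it.
- yellow_bottle: Square reagent bottle, 38 x 38 x 88 high, near the wide one (the two may have changed places); origin under its centre. Leave it. To its right is the fixed bench lamp, its foot 40 high, its head 0.63 to 0.73 m ahead of the base, 0.18 to 0.33 m to the right, 370 above the worktop: keep the arm clear of it.
There are look-alikes about, which are no part of the job. Of the things that look like the part that bears cassette_end, the smallest one is meant.

How it is judged:
On the way, in this order (a step that is already met when the one before it is completed fails the run):
1. the cassette is pushed home, flush with the tray's front (x of cassette_end in the frame of tray_front above -0.003 m), for 0.05 s.
2. the tray is pushed all the way in (value of joint tray above 0.043 m).
3. the tray is let go and has come back onto its stop pin (value of joint tray between 0.0275 and 0.0325 m and value of joint stop_pin above 0.003 m and contact force between the fingers and reader below 0.1 N), for 0.1 s.
4. the start key is pressed (value of joint start_key above 0.003 m).
At the end, for the whole second after the job is handed in: The tray rests at 30 mm (+-2.5 mm) with the stop pin dropped into its slot, the cassette lies flat in its bed with its near end within 3 mm of the tray's front, and the start key is up again (value of joint tray between 0.0275 and 0.0325 m and value of joint stop_pin above 0.003 m and value of joint start_key below 0.0015 m and x of cassette_end in the frame of tray_front between -0.003 and 0.003 m and z of cassette_end in the frame of tray_front below 0.014 m); the robot touches nothing.
It fails at once if the cassette is lifted or tipped out of its bed (z of cassette_end in the frame of tray_front above 0.018 m or angle between cassette_end's own z axis and vertical above 0.2 rad).
It fails at once if the start key is pressed before the tray is caught by its pin (value of joint start_key above 0.002 m and value of joint stop_pin below 0.003 m).
It fails at once if the stop pin's knob is pulled up (value of joint stop_pin below -0.003 m).
It fails at once if a bottle, the vial or the pouch is disturbed (distance of any of pouch, vial, big_bottle, red_bottle, wide_bottle, yellow_bottle from where it was at the start of the episode above 0.02 m or angle between any of vial, big_bottle, red_bottle, wide_bottle, yellow_bottle's own z axis and vertical above 0.5 rad).
It also fails if it takes over 48 s, if anything falls off the work surface, if the arm or the gripper's body presses on something with over 40 N, if the wrist force passes 120 N, or if a joint passes its speed limit or range.

## Working session

There is one attempt and no reset: what is moved stays moved. The work goes in short steps, Python scripts to look and compute and a tool call to move; the robot and the scene stay as the last step left them, time stands still between calls to the robot, and variables do not carry over. Pictures are saved under pics/ and viewed, at most 10 in all, crops included, and the job is handed in when it is done.

Besides the shell and the picture viewer there is one more tool, called by a JSON object that holds its "api" and its "payload", one argument or row to a line. jog_arm: Moves the arm, as the interface text tells. Shift numbers are shares of 50 cm and turn numbers shares of 1.5 rad, none past 1 either way. Its arguments: {"type":"object","properties":{"motion":{"type":"string"}},"required":["motion"]}

```bash
mkdir -p pics; cat > h.py <<'E'
import numpy as np, cv2
from plant import *
def P(f,mask):
    K=f["intrinsics"];d=f["range_z"];v,u=np.nonzero(mask&(d>0));z=d[v,u]
    c=np.stack([(u-K[0,2])/K[0,0]*z,-(v-K[1,2])/K[1,1]*z,-z,np.ones_like(z)])
    return (f["world_from_camera"]@c)[:3].T
E
python3 - <<'E'
from h import *
fs={n:grab_frame(n) for n in("top","side")}
cv2.imwrite("pics/a.png",fs["top"]["color"][:,:,::-1]);cv2.imwrite("pics/b.png",fs["side"]["color"][:,:,::-1])
for n in fs:
  for t in("reader","tray_front","cassette_end","key_top","pin_knob","pouch","vial","big_bottle","red_bottle"):
    print(n,t,[(np.round(r["at"],3).tolist(),round(r["p"],2)) for r in place_of(n,t)[:4]])
print(state())
E
```

```text
top reader [([0.546, -0.383, -0.001], 0.68)]
top tray_front [([0.441, -0.313, 0.02], 0.69)]
top cassette_end [([0.433, -0.309, 0.035], 0.91), ([0.648, -0.513, 0.004], 0.72), ([0.512, -0.568, 0.0], 0.65)]
top key_top [([0.537, -0.34, 0.064], 0.5)]
top pin_knob [([0.512, -0.381, 0.084], 0.6)]
top pouch [([0.503, -0.237, -0.001], 0.57), ([0.544, -0.104, 0.001], 0.37)]
top vial [([0.448, -0.418, -0.001], 0.37)]
top big_bottle [([0.482, -0.465, -0.002], 0.93)]
top red_bottle [([0.53, -0.505, -0.002], 0.81), ([0.542, -0.382, 0.002], 0.42)]
side reader [([0.545, -0.392, 0.001], 0.78), ([0.439, -0.308, 0.035], 0.31)]
side tray_front [([0.442, -0.311, 0.023], 0.7)]
side cassette_end [([0.509, -0.569, 0.0], 0.85), ([0.65, -0.519, 0.001], 0.83), ([0.439, -0.305, 0.034], 0.55)]
side key_top [([0.532, -0.338, 0.068], 0.6)]
side pin_knob [([0.51, -0.379, 0.09], 0.36)]
side pouch [([0.515, -0.242, -0.002], 0.71)]
side vial [([0.448, -0.412, -0.001], 0.49), ([0.512, -0.242, -0.002], 0.38)]
side big_bottle [([0.49, -0.462, -0.001], 0.64), ([0.44, -0.307, 0.026], 0.52)]
side red_bottle [([0.529, -0.5, 0.001], 0.85)]
{'time': 1.0, 'joint_pos': array([ 1.16697457e+00,  5.27263669e-02,  1.61288471e+00, -8.33749773e-06,
        1.47600584e+00, -1.19013914e-01]), 'joint_vel': array([ 0.00189835, -0.00139941, -0.001642  , -0.00096343,  0.00111303,
        0.00066486]), 'joint_efforts': array([ 9.97137504e-04, -3.93680048e+01, -3.70478153e+01,  9.21338074e-05,
        4.28105895e-04,  5.11737639e-06]), 'tool_pos': array([0.17561269, 0.59980607, 0.23129635]), 'tool_rot': array([ 8.72771546e-07,  1.41922722e-01,  9.89877740e-01, -1.27951430e-05]), 'contact_force': array([ 0.28323901, -0.12089548,  0.13718339]), 'ft_torque': array([0.03674997, 0.00253895, 0.02639067]), 'grasp_force': 0.0, 'gripper_width': 0.999312028521205}
```

View pics/a.png

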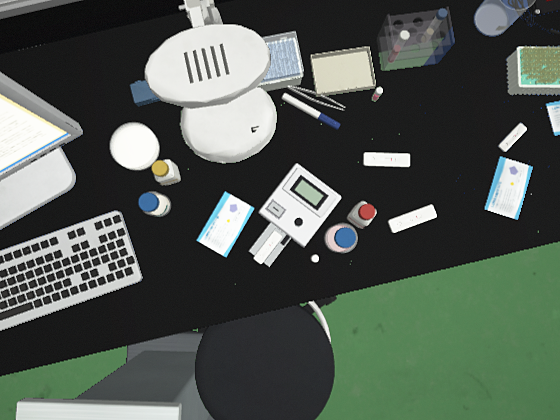

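View pics/b.png

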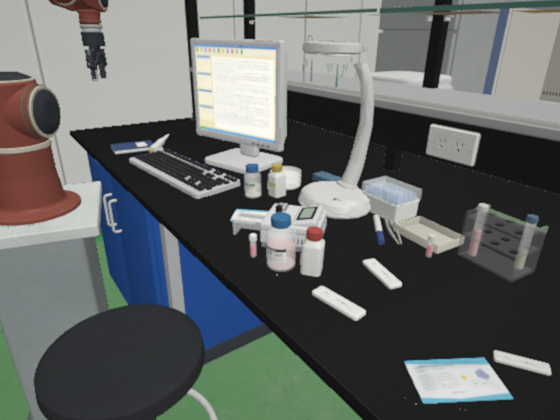

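The top view shows the reader at about (300,205), with its tray and cassette reaching to the lower left (265,245). The key is at (276,208), the knob at (298,222), the vial at (315,258) and the pouch at (225,222). Next I move over towards the tray.

```bash
cat >> h.py <<'E'
from scipy.spatial.transform import Rotation as R
def fr(pos,rot,*targets,yaw=144.):
    "fractions (tool axes) to each target xyz with tool down, tool x at yaw deg"
    R0=R.from_quat(np.roll(rot,-1)); c,s=np.cos(np.radians(yaw)),np.sin(np.radians(yaw))
    Rt=R.from_matrix(np.array([[c,s,0],[s,-c,0],[0,0,-1]]))
    w=(R0.inv()*Rt).as_rotvec()/1.5
    for t in targets: print(np.round(R0.inv().apply(np.array(t)-pos)/.5,4),np.round(w,4))
E
python3 - <<'E'
from h import *
s=state();p,q=s["tool_pos"],s["tool_rot"]
W=[(.29,.38,.25),(.36,.10,.25),(.35,-.17,.25),(.41,-.34,.25)]
fr(p,q,*W)
c,s_=np.cos(np.radians(144)),np.sin(np.radians(144))
q2=np.roll(R.from_matrix(np.array([[c,s_,0],[s_,-c,0],[0,0,-1]])).as_quat(),1)
for a,b in zip(W,W[1:]): fr(np.array(a),q2,b)
E
```

```text
[-0.3431 -0.3576 -0.0374] [-0.     0.     0.229]
[-0.6348 -0.8557 -0.0374] [-0.     0.     0.229]
[-0.7673 -1.3796 -0.0374] [-0.     0.     0.229]
[-0.978  -1.6722 -0.0374] [-0.     0.     0.229]
[-0.4424 -0.3708  0.    ] [0. 0. 0.]
[-0.3012 -0.4486  0.    ] [0. 0. 0.]
[-0.2969 -0.2045  0.    ] [0. 0. 0.]
```

{"api": "jog_arm", "payload": {
  "motion": "12 -0.343 -0.358 -0.037 0 0 0.229; 12 -0.343 -0.358 -0.037 0 0 0.229; 12 -0.343 -0.358 -0.037 0 0 0.229; 12 -0.343 -0.358 -0.037 0 0 0.229; 12 -0.343 -0.358 -0.037 0 0 0.229"
}}

```text
time: 1.62
tool_pos: [0.2917, 0.3774, 0.2506]
tool_rot: [0.001, 0.312, 0.95, 0.001]
contact_force: [-0.6, 0.5, -0.2]
gripper_width: 0.123
grasp_force: 0.0
```

{"api": "jog_arm", "payload": {
  "motion": "12 -0.442 -0.371 0 0 0 0; 12 -0.442 -0.371 0 0 0 0; 12 -0.442 -0.371 0 0 0 0; 12 -0.442 -0.371 0 0 0 0; 12 -0.442 -0.371 0 0 0 0"
}}

```text
time: 2.25
tool_pos: [0.36, 0.0983, 0.2501]
tool_rot: [0.001, 0.309, 0.951, 0.0]
contact_force: [0.2, 0.6, 0.3]
gripper_width: 0.117
grasp_force: 0.0
```

{"api": "jog_arm", "payload": {
  "motion": "12 -0.301 -0.449 0 0 0 0; 12 -0.301 -0.449 0 0 0 0; 12 -0.301 -0.449 0 0 0 0; 12 -0.301 -0.449 0 0 0 0; 12 -0.301 -0.449 0 0 0 0"
}}

```text
time: 2.88
tool_pos: [0.3492, -0.1727, 0.2499]
tool_rot: [-0.0, 0.311, 0.95, -0.0]
contact_force: [0.7, 0.0, -0.0]
gripper_width: 0.125
grasp_force: 0.0
```

{"api": "jog_arm", "payload": {
  "motion": "12 -0.26 -0.205 0 0 0 0; 12 -0.26 -0.205 0 0 0 0; 12 -0.26 -0.205 0 0 0 0; 12 -0.26 -0.205 0 0 0 0; 12 -0.26 -0.205 0 0 0 0"
}}

```text
time: 3.5
tool_pos: [0.3947, -0.3287, 0.2495]
tool_rot: [-0.0, 0.309, 0.951, 0.0]
contact_force: [0.2, -0.4, -0.5]
gripper_width: 0.117
grasp_force: 0.0
```

```bash
python3 - <<'E'
from h import *
f=grab_frame("wrist");cv2.imwrite("pics/c.png",f["color"][:,:,::-1]);print(np.round(f["world_from_camera"],3))
s=state();print(s["tool_pos"],s["tool_rot"],s["time"],s["gripper_width"])
for t in("reader","tray_front","cassette_end","key_top","pin_knob","vial","pouch"):
    print(t,[(np.round(r["at"],3).tolist(),round(r["p"],2)) for r in place_of("wrist",t)[:3]])
E
```

```text
[[ 0.586 -0.771 -0.247  0.331]
 [ 0.81   0.559  0.178 -0.283]
 [ 0.001 -0.304  0.953  0.391]
 [ 0.     0.     0.     1.   ]]
[ 0.39468141 -0.32843257  0.24969884] [-8.31824176e-05  3.08358205e-01  9.51270282e-01  2.47464850e-04] 3.55 0.11815162660675574
reader [([0.547, -0.387, -0.001], 0.7)]
tray_front []
cassette_end [([0.441, -0.304, 0.035], 0.71), ([0.647, -0.514, 0.004], 0.44), ([0.483, -0.46, 0.001], 0.38)]
key_top [([0.532, -0.338, 0.065], 0.76)]
pin_knob []
vial [([0.442, -0.413, 0.002], 0.51)]
pouch [([0.514, -0.234, 0.003], 0.58)]
```

View pics/c.png

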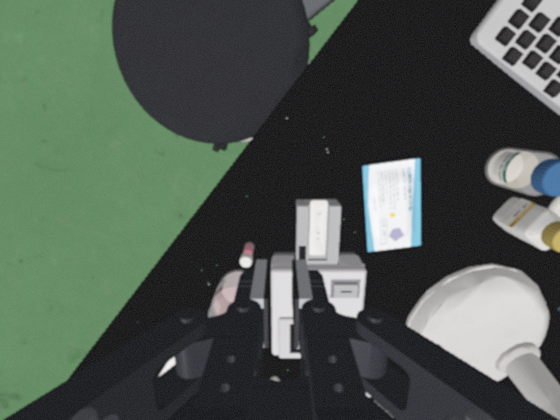

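The wrist view shows the tray at about (318,230), lined up with the image. The cassette end is near (318,200), the key at (347,289), the vial at (248,255) and the pouch at (392,205). I'll refine the tray line and yaw with the depth data.

```bash
python3 - <<'E'
from h import *
f=grab_frame("wrist")
cv2.imwrite("pics/d.png",cv2.resize(f["color"][180:320,240:400,::-1],None,fx=4,fy=4,interpolation=cv2.INTER_CUBIC))
m=np.zeros((420,560),bool);m[185:270,280:360]=1
p=P(f,m)
def rect(q,n):
    r=cv2.minAreaRect((q[:,:2]*1000).astype(np.float32));print(n,len(q),r, np.median(q[:,2]))
rect(p[(p[:,2]>.028)&(p[:,2]<.046)],"tray")
for n in("cassette_end","key_top","tray_front","reader"):
    for c in cut_out("wrist",n)[:3]:
        q=P(f,cv2.erode(c["pixels"].astype(np.uint8),np.ones((2,2)))>0)
        if len(q)>20: rect(q,n+" %.2f"%c["p"])
# profile in reader-ish frame
a=np.radians(-36);ex=np.array([np.cos(a),np.sin(a)]);ey=np.array([-ex[1],ex[0]])
d=(p[:,:2]-[.546,-.386]);X=d@ex*1000;Y=d@ey*1000
for lo in range(-34,34,4):
    k=(Y>=lo)&(Y<lo+4)&(p[:,2]>.028)&(p[:,2]<.05)
    if k.sum()>5: print(lo,k.sum(),np.round([X[k].min(),np.percentile(X[k],3),X[k].max(),np.median(p[k,2])*1000],1))
k=(p[:,2]>.028)&(p[:,2]<.05)
for lo in range(-145,-60,8):
    j=k&(X>=lo)&(X<lo+8)
    if j.sum()>5: print("X",lo,np.round([Y[j].min(),Y[j].max()],1))
E
```

```text
tray 2896 ((471.55633544921875, -323.9280700683594), (96.47412872314453, 80.21418762207031), 50.612552642822266) 0.03843435814325033
cassette_end 0.63 852 ((463.3952941894531, -325.1869812011719), (18.628782272338867, 66.65254211425781), 54.18345642089844) 0.037755322505695604
cassette_end 0.54 46 ((524.837646484375, -626.5552978515625), (6.619791507720947, 26.453624725341797), 13.715478897094727) 0.005628257416330079
key_top 0.55 361 ((537.006591796875, -339.3828430175781), (29.61833953857422, 23.21773338317871), 53.096866607666016) 0.06578775294227523
reader 0.69 5847 ((500.969482421875, -352.2386779785156), (108.56871795654297, 224.25823974609375), 54.44024658203125) 0.058574636919514145
-34 24 [-60.9 -60.9 -59.4  39. ]
-26 156 [-130.6 -130.4  -62.4   39. ]
-22 188 [-130.9 -130.4  -60.4   39.1]
-18 189 [-130.8 -130.5  -60.8   38.9]
-14 199 [-130.7 -130.3  -58.7   39. ]
-10 239 [-136.6 -134.   -58.5   37.6]
-6 224 [-136.6 -135.3  -58.5   37.8]
-2 220 [-136.6 -134.2  -58.3   37.5]
2 230 [-136.9 -135.2  -58.5   37.7]
6 217 [-136.6 -134.3  -58.4   37.9]
10 233 [-130.8 -130.1  -58.    38.4]
14 217 [-130.9 -130.5  -58.1   39.3]
18 212 [-131.  -130.4  -58.7   39.4]
22 172 [-131.  -130.4  -58.7   39.3]
26 25 [-61.2 -61.1 -55.3  36.2]
30 26 [-61.3 -61.2 -59.8  38.6]
X -137 [-24.7  24.9]
X -129 [-24.7  24.8]
X -121 [-24.6  25.1]
X -113 [-24.4  25.2]
X -105 [-24.3  24.9]
X -97 [-24.1  25.5]
X -89 [-24.7  24.4]
X -81 [-24.7  24.8]
X -73 [-24.7  25.3]
X -65 [-44.   52.6]
```

View pics/d.png

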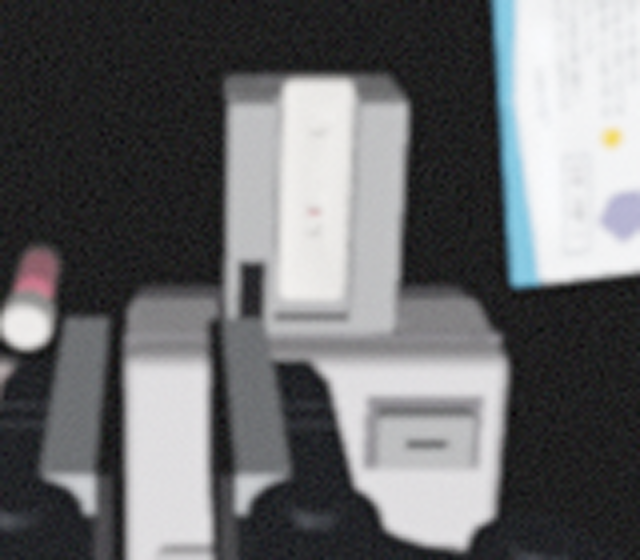

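{"api": "jog_arm", "payload": {
  "motion": "12 0.027 0.085 0.05 0 0 0; 12 0.027 0.085 0.17 0 0 0; 12 0.027 0.085 0.29 0 0 0; 12 0.027 0.085 0.40 0 0 0; 12 0.027 0.085 0.459 0 0 0"
}}

```text
time: 4.78
tool_pos: [0.4067, -0.2856, 0.0168]
tool_rot: [-0.002, 0.309, 0.951, 0.001]
contact_force: [0.1, -0.2, 0.0]
gripper_width: 0.119
grasp_force: 0.0
```

```bash
cat >> h.py <<'E'
a=np.radians(-36);ex=np.array([np.cos(a),np.sin(a)]);ey=np.array([-ex[1],ex[0]]);O=np.array([.546,-.386])
def rd(p): d=np.asarray(p)[...,:2]-O; return d@ex,d@ey
E
python3 - <<'E'
from h import *
s=state();print(s["time"],rd(s["tool_pos"]),s["tool_pos"][2],s["tool_rot"],s["contact_force"])
f=grab_frame("wrist");cv2.imwrite("pics/e.png",f["color"][:,:,::-1])
E
```

```text
4.775 (np.float64(-0.17168840436296115), np.float64(-0.0006542626518734181)) 0.016796667229135642 [-0.00222147  0.30903632  0.95104703  0.0010762 ] [ 0.09088337 -0.20713997  0.04898224]
```

View pics/e.png

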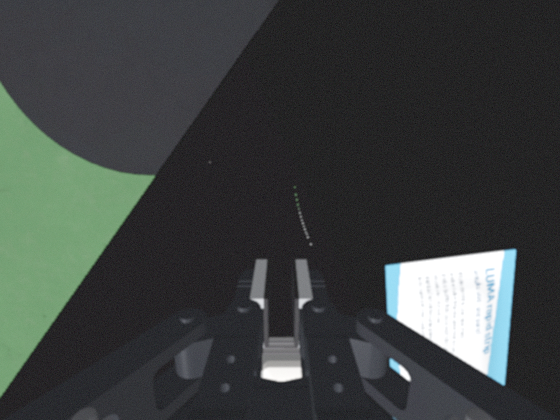

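The wrist view shows the fingers at (265..305,290), straddling the line of the cassette, which is just visible at (282,370). I now push slowly.

{"api": "jog_arm", "payload": {
  "motion": "12 -0.024 0.001 0 0 0 0; 12 -0.04 0.001 0 0 0 0; 12 -0.047 0.001 0 0 0 0; 12 -0.054 0.001 0 0 0 0; 12 -0.06 0.001 0 0 0 0"
}}

```text
time: 5.45
tool_pos: [0.4327, -0.3042, 0.0206]
tool_rot: [-0.001, 0.309, 0.951, 0.0]
contact_force: [-3.9, 3.0, 2.2]
gripper_width: 0.121
grasp_force: 2.0
```

{"api": "jog_arm", "payload": {
  "motion": "12 -0.01 0 0 0 0 0; 12 -0.02 0 0 0 0 0; 12 -0.03 0 0 0 0 0; 12 -0.04 0 0 0 0 0; 12 -0.05 0 0 0 0 0"
}}

```text
time: 6.08
tool_pos: [0.4528, -0.3187, 0.0201]
tool_rot: [-0.001, 0.309, 0.951, 0.0]
contact_force: [-4.5, 4.1, 3.9]
gripper_width: 0.119
grasp_force: 2.8
```

```bash
python3 - <<'E'
from h import *
s=state();print(s["time"],rd(s["tool_pos"]),s["tool_pos"][2],s["contact_force"])
f=grab_frame("top");im=f["color"][190:290,220:350,::-1]
cv2.imwrite("pics/f.png",cv2.resize(im,None,fx=5,fy=5,interpolation=cv2.INTER_CUBIC))
E
```

```text
6.075 (np.float64(-0.11495099397608617), np.float64(-0.00030305956617222607)) 0.020081551199331804 [-4.49817382  4.13029654  3.94714506]
```

View pics/f.png

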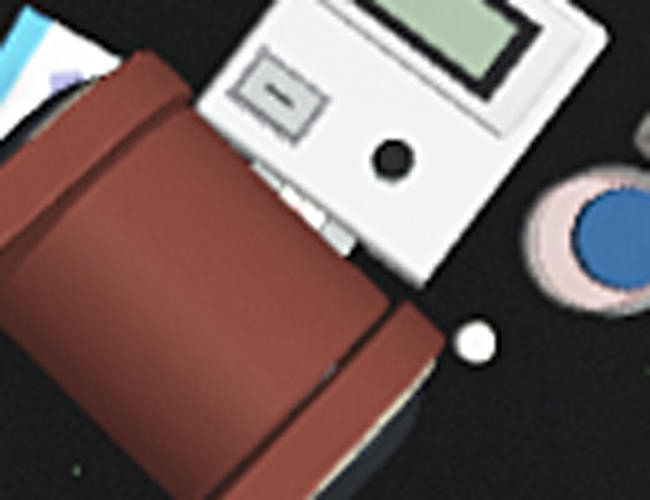

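The top view shows the arm covering the tray, with the knob at (392,160) and the key free. Forces are as expected, so I carry on in.

{"api": "jog_arm", "payload": {
  "motion": "12 -0.01 0 0 0 0 0; 12 -0.02 0 0 0 0 0; 12 -0.028 0 0 0 0 0; 12 -0.034 0 0 0 0 0; 12 -0.037 0 0 0 0 0"
}}

```text
time: 6.75
tool_pos: [0.4682, -0.3299, 0.0199]
tool_rot: [-0.0, 0.309, 0.951, 0.0]
contact_force: [-2.7, 2.9, 0.2]
gripper_width: 0.114
grasp_force: 2.0
```

{"api": "jog_arm", "payload": {
  "motion": "12 -0.002 0 0 0 0 0; 12 -0.003 0 0 0 0 0; 12 -0.004 0 0 0 0 0; 12 -0.004 0 0 0 0 0; 12 -0.004 0 0 0 0 0"
}}

```text
time: 7.38
tool_pos: [0.4686, -0.3301, 0.0199]
tool_rot: [-0.002, 0.309, 0.951, 0.001]
contact_force: [-7.0, 6.8, 3.8]
gripper_width: 0.121
grasp_force: 4.5
```

The force rose to 10 N with no further movement, so the end stop is reached. I ease back slowly so the cassette isn't thrown out.

{"api": "jog_arm", "payload": {
  "motion": "12 0.005 0 0 0 0 0; 12 0.009 0 0 0 0 0; 12 0.013 0 0 0 0 0; 12 0.017 0 0 0 0 0; 12 0.021 0 0 0 0 0"
}}

```text
time: 8.0
tool_pos: [0.4612, -0.3251, 0.0203]
tool_rot: [0.0, 0.309, 0.951, -0.0]
contact_force: [-1.6, 1.0, -1.0]
gripper_width: 0.124
grasp_force: 1.3
```

{"api": "jog_arm", "payload": {
  "motion": "12 0.004 0 0 0 0 0; 12 0.008 0 0 0 0 0; 12 0.012 0 0 0 0 0; 12 0.016 0 0 0 0 0; 12 0.02 0 0 0 0 0"
}}

```text
time: 8.62
tool_pos: [0.4541, -0.32, 0.0212]
tool_rot: [0.001, 0.309, 0.951, -0.001]
contact_force: [0.5, 0.2, 0.1]
gripper_width: 0.122
grasp_force: 0.0
```

```bash
python3 - <<'E'
from h import *
s=state();print(s["time"],rd(s["tool_pos"]),s["contact_force"])
E
```

```text
8.625 (np.float64(-0.1131133300692579), np.float64(-0.0005859300119981836)) [0.45737949 0.22715059 0.05589304]
```

The contact force has gone, so the tray should be caught on its pin. I draw back, rise and look.

{"api": "jog_arm", "payload": {
  "motion": "12 0.02 0 0 0 0 0; 12 0.06 0 0 0 0 0; 12 0.11 0 0 0 0 0; 12 0.12 0 -0.10 0 0 0; 12 0.12 0 -0.22 0 0 0"
}}

```text
time: 9.25
tool_pos: [0.4031, -0.2825, 0.13]
tool_rot: [-0.001, 0.309, 0.951, 0.001]
contact_force: [0.9, -1.2, 0.1]
gripper_width: 0.122
grasp_force: 0.0
```

{"api": "jog_arm", "payload": {
  "motion": "0 -0.02 -0.06 -0.12 0 0 0; 0 -0.03 -0.08 -0.24 0 0 0; 0 -0.03 -0.08 -0.24 0 0 0; 0 -0.03 -0.08 -0.24 0 0 0; 0 -0.03 -0.08 -0.24 0 0 0"
}}

```text
time: 9.88
tool_pos: [0.3926, -0.324, 0.248]
tool_rot: [-0.002, 0.309, 0.951, 0.001]
contact_force: [-0.4, -0.4, -0.1]
gripper_width: 0.001
grasp_force: 0.0
```

```bash
python3 - <<'E'
from h import *
f=grab_frame("wrist")
cv2.imwrite("pics/g.png",cv2.resize(f["color"][180:320,240:400,::-1],None,fx=4,fy=4,interpolation=cv2.INTER_CUBIC))
s=state();print(s["time"],rd(s["tool_pos"]),s["tool_pos"][2],s["tool_rot"],s["gripper_width"])
m=np.zeros((420,560),bool);m[150:300,250:400]=1
p=P(f,m);X,Y=rd(p);X*=1000;Y*=1000
for lo in range(-26,26,4):
    k=(Y>=lo)&(Y<lo+4)&(p[:,2]>.028)&(p[:,2]<.05)
    if k.sum()>5: print(lo,k.sum(),np.round([X[k].min(),np.percentile(X[k],3),X[k].max(),np.median(p[k,2])*1000],1))
for n in("key_top","pin_knob"):
  for c in ("wrist","top"):
    if c=="top": grab_frame("top")
    print(n,c,[(np.round(r["at"],3).tolist(),np.round(rd(r["at"]),4),round(r["p"],2)) for r in place_of(c,n)[:2]])
k=(abs(X+36)<6)&(abs(Y-31)<9);print("key z",np.median(p[k,2]) if k.any() else None)
E
```

```text
9.925 (np.float64(-0.1604978846004598), np.float64(-0.039972583227844374)) 0.2478917834729044 [-0.00163466  0.30881979  0.95111867  0.00097482] 0.0030681774211152807
-26 68 [-100.9 -100.7  -63.4   39.1]
-22 139 [-101.  -100.7  -58.4   39.3]
-18 116 [-101.  -100.7  -58.5   39.2]
-14 121 [-101.  -100.7  -55.4   39.1]
-10 142 [-101.2 -100.6  -57.7   37.6]
-6 134 [-101.2 -100.8  -57.4   37.8]
-2 132 [-101.1 -100.8  -57.3   37.3]
2 129 [-101.1 -100.8  -57.1   37.9]
6 127 [-100.9 -100.6  -57.1   37.7]
10 146 [-101.2 -100.8  -55.3   38. ]
14 130 [-101.  -100.7  -58.6   39.4]
18 130 [-101.3 -100.7  -58.3   39.3]
22 109 [-100.9 -100.7  -57.5   39.3]
key_top wrist [([0.44, -0.415, 0.002], array([-0.0684, -0.0854]), 0.66), ([0.533, -0.337, 0.064], array([-0.0397,  0.0321]), 0.65)]
key_top top [([0.534, -0.338, 0.065], array([-0.0379,  0.0316]), 0.58)]
pin_knob wrist []
pin_knob top [([0.511, -0.38, 0.081], array([-0.0316, -0.0159]), 0.46)]
key z 0.06586078438862619
```

View pics/g.png

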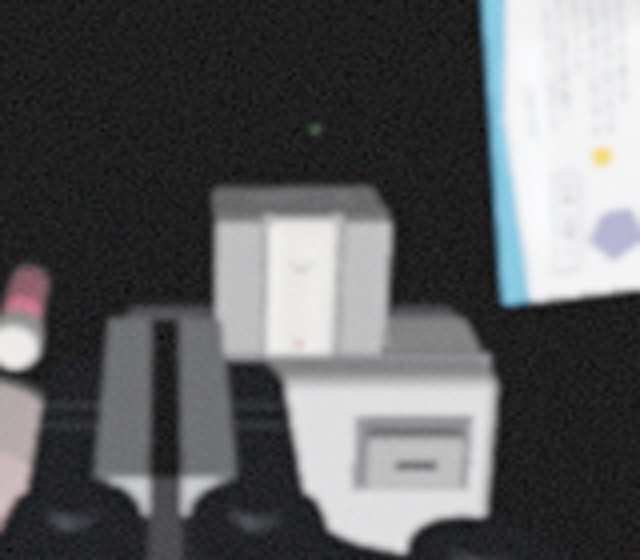

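Tray front is at X = −100.8 mm (29.7 mm of travel) with the cassette flush at X = −100.8. The crop shows this too, with the cassette end level with the rails at (300,215). Next is the key.

{"api": "jog_arm", "payload": {
  "motion": "0 -0.1 0.06 0.06 0 0 0; 0 -0.2 0.12 0.12 0 0 0; 0 -0.248 0.142 0.2 0 0 0; 0 -0.248 0.142 0.29 0 0 0; 0 -0.248 0.142 0.336 0 0 0"
}}

```text
time: 10.85
tool_pos: [0.5344, -0.3391, 0.0784]
tool_rot: [-0.002, 0.309, 0.951, 0.001]
contact_force: [-0.2, 0.4, -0.9]
gripper_width: 0.002
grasp_force: 0.0
```

```bash
python3 - <<'E'
from h import *
s=state();print(s["time"],rd(s["tool_pos"]),s["tool_pos"][2],s["contact_force"])
E
```

```text
10.85 (np.float64(-0.036960723849384834), np.float64(0.031070782150525274)) 0.0783506640065007 [-0.17724569  0.40543157 -0.8807957 ]
```

{"api": "jog_arm", "payload": {
  "motion": "0 0 0 0.012 0 0 0; 0 0 0 0.022 0 0 0; 0 0 0 0.028 0 0 0; 0 0 0 0.032 0 0 0; 0 0 0 0.034 0 0 0"
}}

```text
time: 11.48
tool_pos: [0.5357, -0.3409, 0.0662]
tool_rot: [0.001, 0.309, 0.951, -0.0]
contact_force: [0.1, 0.2, 0.6]
gripper_width: -0.004
grasp_force: 0.9
```

{"api": "jog_arm", "payload": {
  "motion": "0 0 0 0.003 0 0 0; 0 0 0 0.005 0 0 0; 0 0 0 0.007 0 0 0; 0 0 0 0.009 0 0 0; 0 0 0 0.009 0 0 0"
}}

```text
time: 12.1
tool_pos: [0.5357, -0.3409, 0.0625]
tool_rot: [0.0, 0.309, 0.951, -0.0]
contact_force: [-3.2, 1.9, 9.6]
gripper_width: 0.0
grasp_force: 4.6
```

{"api": "jog_arm", "payload": {
  "motion": "0 0 0 0.002 0 0 0; 0 0 0 0.004 0 0 0; 0 0 0 0.004 0 0 0; 0 0 0 0.004 0 0 0; 0 0 0 0.004 0 0 0"
}}

```text
time: 12.72
tool_pos: [0.5358, -0.341, 0.0624]
tool_rot: [0.0, 0.309, 0.951, -0.0]
contact_force: [-6.6, 3.5, 17.9]
gripper_width: 0.001
grasp_force: 8.8
```

```bash
python3 - <<'E'
from h import *
f=grab_frame("side");im=f["color"][190:280,220:340,::-1]
cv2.imwrite("pics/i.png",cv2.resize(im,None,fx=5,fy=5,interpolation=cv2.INTER_CUBIC))
E
```

```text
(no output)
```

View pics/i.png

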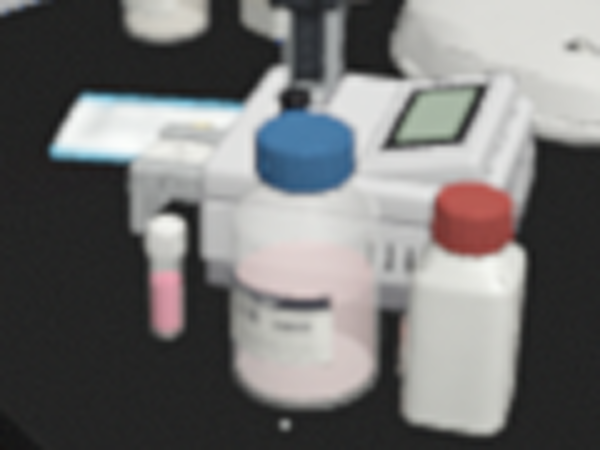

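The side view shows the fingers on the key behind the knob (295,100), and the bottles and vial undisturbed. The key is hard against its stop at z = 62.4 mm (free height 66 mm). I lift clear and check.

{"api": "jog_arm", "payload": {
  "motion": "0 0 0 -0.02 0 0 0; 0 0 0 -0.1 0 0 0; 0 0.05 0 -0.2 0 0 0; 0 0.15 -0.05 -0.3 0 0 0; 0 0.25 -0.14 -0.37 0 0 0"
}}

```text
time: 13.4
tool_pos: [0.4144, -0.3216, 0.233]
tool_rot: [0.001, 0.308, 0.951, -0.0]
contact_force: [0.3, -0.7, 0.4]
gripper_width: -0.0
grasp_force: 0.0
```

{"api": "jog_arm", "payload": {
  "motion": "0 0.03 0 0 0 0 0; 0 0.03 0 0 0 0 0; 0 0.03 0 0 0 0 0; 0 0.03 0 0 0 0 0; 0 0.03 0 0 0 0 0"
}}

```text
time: 14.02
tool_pos: [0.4032, -0.3132, 0.2307]
tool_rot: [-0.001, 0.309, 0.951, 0.0]
contact_force: [-0.2, -0.8, 0.3]
gripper_width: -0.004
grasp_force: 0.0
```

```bash
python3 - <<'E'
from h import *
f=grab_frame("wrist");s=state();print(s["time"],rd(s["tool_pos"]),s["tool_pos"][2],s["contact_force"])
m=np.ones((420,560),bool);p=P(f,m);X,Y=rd(p);X*=1000;Y*=1000;Z=p[:,2]*1000
for lo in range(-26,26,6):
    k=(Y>=lo)&(Y<lo+6)&(Z>28)&(Z<50)&(abs(X+95)<40)
    if k.sum()>5: print(lo,np.round([X[k].min(),np.percentile(X[k],3)],1))
print("Z rows X -58..-16, cols Y 8..54")
for x in range(-58,-14,4): print(x,[int(round(np.median(Z[k])*10)) if (k:=(abs(X-x)<2)&(abs(Y-y)<2)).sum()>2 else 0 for y in range(8,56,4)])
E
```

```text
14.075 (np.float64(-0.1583444342300079), np.float64(-0.025107968974805023)) 0.2308250482700904 [-0.13694529 -0.04088608 -0.07151171]
-26 [-100.9 -100.8]
-20 [-101.  -100.6]
-14 [-101.2 -100.8]
-8 [-101.1 -100.7]
-2 [-101.2 -100.8]
4 [-101.1 -100.7]
10 [-101.2 -100.7]
16 [-101.2 -100.9]
22 [-101.  -100.8]
Z rows X -58..-16, cols Y 8..54
-58 [376, 571, 576, 580, 578, 387, 358, 248, 136, 117, 142, 373]
-54 [0, 596, 593, 594, 597, 594, 593, 593, 594, 592, 592, 588]
-50 [0, 594, 598, 597, 590, 594, 595, 596, 592, 593, 597, 589]
-46 [0, 592, 603, 619, 613, 635, 621, 617, 627, 623, 601, 595]
-42 [0, 599, 604, 663, 663, 657, 655, 661, 657, 662, 605, 591]
-38 [0, 598, 612, 661, 661, 662, 659, 658, 661, 662, 597, 593]
-34 [0, 0, 603, 659, 660, 661, 658, 659, 655, 656, 592, 588]
-30 [0, 0, 601, 656, 657, 654, 656, 658, 659, 662, 601, 589]
-26 [0, 0, 0, 0, 0, 0, 0, 0, 649, 0, 598, 594]
-22 [0, 0, 0, 0, 596, 594, 596, 595, 593, 591, 590, 0]
-18 [0, 0, 0, 0, 602, 592, 595, 594, 593, 594, 0, 0]
```

```bash
python3 -c "
from plant import job_done
print(job_done())"
```

```text
the job is handed in; nothing more can be done
None
```

I handed the job in at about 14 s of the 48 s allowed: the cassette is flush, the tray is caught at about 30 mm, and the start key was pressed to its stop and is up again. The arm is clear and the bottles, vial and pouch showed no sign of being disturbed; the hand-in returned no verdict.

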